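Tighten the flower press by exactly two turns

ROBOT

A 6-joint arm with a two-finger parallel gripper is mounted at the origin on the work surface. World frame = base frame: x ahead of the robot, y to its left, z up, the work surface at z = 0. Lengths are in m, angles in rad, forces in N, time in s.
With the tool pointing down it reaches from about 0.35 to 0.775 m from the base axis. Payload 5.5 kg.
Tool frame: the origin (TCP) lies at the very end of the fingers, on their centre line; the grasp point (between the pads) lies behind it (env.hold_point_z is the z of the grasp point in the tool frame, in m); z points along the fingers, y is the line along which they close (so a half turn about z gives the same grasp; the last joint's range is limited). The gripper opens to 85 mm and grips with 20 to 120 N. Pads are 22 mm wide; open, the fingers measure 114 mm over their backs; the gripper's body (76 mm by 85 mm) begins 54 mm behind the grasp point. The pads swing forward as they close: fully open they stand 13 mm farther back than shut.
Start: joints at [1.052, 0.313, 0.046, 1.304, 0, 1.431], TCP at [0.213, 0.534, 0.192] pointing down, gripper open.
Joint ranges: [-2.76, 2.76], [-0.86, 1.69], [-1.03, 1.26], [-2.2, 2.34], [-1.47, 1.5], [-3.14, 3.14]. Speed limits (rad/s): [2.57, 2.57, 3.14, 3.14, 3.14, 3.14].

INTERFACE

Orientations are given as a unit quaternion [w, x, y, z].
In Python, from workcell import env gives the robot as it stands.
- The arm moves only by the tool arm_command, never from a script. Its argument "rows" is a list of rows, each an object with "delta_pos": the shift along the tool's x, y, z scaled (see below), a list of three; "rot": the turn, a rotation vector about the tool's x, y, z scaled (see below), a list of three; "fingers": the closure, from 0 (fully open) to 1 (shut). A call has 1 to 20 rows; each row shifts and turns the commanded pose from where the row before left it, along the tool's axes as they then stand; what a row does not reach is not made up. The controller multiplies each number of a shift by 0.02 m and each number of a turn by 360 degrees. A row lasts 1/10 s, in which the tool goes at most 50 mm and 8.59 degrees, less where a joint would pass 70% of its speed; a pose out of reach is approached as far as the arm can. A call with a number of a shift or a turn outside -1 to 1 is refused whole. A call with a gripper value outside its range is refused whole. The fingers move at their own pace and stop on an object; "squeeze" is the grip in N (left out, the last holds). Time passes only in rows, so rows that do not move let the fingers close. It gives the time, the measured TCP pose, the force and the opening at its end, in the units of the state.
- env.get_state(): the state, without advancing time (a new reading comes with each control period).
- env.read_camera(name): name is "scene" or "top" or "wrist"; returns (picture, depth): 420x560x3 uint8, blue, green, red; 420x560 float32, m along the optical axis (not along the pixel's ray), 0 where there is no reading.
- env.get_calibration(name): a dict with "mtx" (3x3 intrinsics, pixels), "distortion" ([k1, k2, p1, p2, k3] as OpenCV has them; the pictures are not rectified), "R" (3x3) and "t" (3): a world point X has camera coordinates R X + t. Camera axes: x right, y down, z forward; pixel columns grow to the right and rows downward; lengths in m; the calibration is good to about 2 mm. A picture is of the moment at which its call begins: read the wrist's pose just before it. get_calibration takes no time and is no camera call; for the wrist camera it gives the pose at the moment of the call.
- env.hand_in(): hands the job in, once; it reports no verdict.
The state is a dict: "clock": time; "joint_pos": joint angles; "qvel": joint speeds; "tau": joint torques, N m; "tcp_pos": TCP position; "orientation": TCP orientation; "wrist_force": force on the tool from outside, world axes, zero at the start; "ft_torque": the same for the moment, N m; "finger_gap": finger opening in m.
Only numpy, scipy, OpenCV 4.12 (cv2) and the standard library are available. Lean on these libraries where they do the work, as an engineer would, in place of code of your own. Each camera call takes 0.05 s, during which the arm holds its last target. There are 200 camera calls.

TASK

The flower press is loaded but still open: wind its crank clockwise until the plate just bites on the flower pack - you feel the crank stiffen - then give it exactly two full turns more and let go. Hold the handle with a light grip and lead it gently round its circle without wrenching or leaning on it. Leave the vase, mug, book and clock where they stand.

Things in the scene. Friction and masses are not known exactly. Their poses are not given: they have to be found in the camera images.
- press: Desk-top screw press for flowers, fixed: grey base plate 200 (x) by 280 (y) by 24 mm, two steel columns at y = -122 and 122 mm, a grey cross-beam 284 mm long along y and 52 mm wide, top at 197 mm, with a brass nut, and an upright spindle with a crank on top. Origin: centre of the base's underside, at table height; z up. The spindle axis is the vertical through the origin.
- crank: Steel crank on the spindle, at any angle at first; origin on the spindle axis, its x points along the arm. Clockwise from above lowers the plate; the crank sinks too, 4 mm a turn. Turning takes 4 N at the handle, from the bite on 7 to 8 N; turning back 4 N, after the bite only 1 N, yet it stays when let go. Spoiled if all contact forces on it, squeeze of both fingers added, pass 90 N; 25 N a finger is ample.
- handle_mid (a point): Centre, half-way up, of the crank's red upright handle: a sleeve 26 mm across and 62 mm tall, its centre about 285 mm above the table at the start, 75 mm from the spindle axis, 35 mm above the top of the crank arm (22 mm wide). The sleeve revolves freely on its pin, so a gripper can keep its heading while leading it round.
- beam_mid (a point): Middle of the underside of the steel pressure beam (42 by 278 by 13 mm) below the cross-beam, on the spindle axis. It slides on the columns, does not turn, and sinks 4 mm for each clockwise turn of the crank.
- plate_top (a point): Middle of the top of the brown pressing plate (155 by 210 by 18 mm), on the spindle axis. Four preloaded springs hold it 30 mm under beam_mid until it bites on the pack (boards, card and paper; height unknown: bite 0.5 to 2.8 turns from the start; the crank stiffens within a twentieth of a turn). Then it stands still and each turn brings the beam 4 mm nearer to it.
- vase: Glass vase with dried flowers in a black ring stand, about 140 mm across the ring and 260 mm tall, loose. Origin: centre of its underside. Leave alone.
- mug: White mug, 80 mm across, 95 mm tall, loose. Origin: centre of its underside. Leave alone.
- book: Blue book, 150 by 210 by 24 mm, lying flat, loose. Origin: centre of its underside. Leave alone.
- clock: Green alarm clock, 90 mm across, 100 mm tall, loose. Origin: centre of its underside. Leave alone.

How it is judged:
On the way:
1. the plate bites on the pack and its springs begin to give (z of beam_mid in the frame of plate_top below 0.0292 m), for 0.1 s.
At the end, for the whole second after the job is handed in: the plate's springs are pressed in by two turns past the bite, within an eighth of a turn (8 mm within 0.5 mm: 22 mm left between beam and plate), and vase, mug, book and clock are within 20 mm of where they stood (z of beam_mid in the frame of plate_top between 0.0215 and 0.0225 m and distance of each of vase, mug, book, clock from where it was at the start of the episode below 0.02 m); the robot touches nothing.
It fails at once if the crank is gripped too hard, wrenched or leant on (contact forces on it, both fingers' squeeze included, over 90 N) (contact force between anything else and crank above 90 N).
It fails at once if the press is overtightened (more than 2.3 turns past the bite) (z of beam_mid in the frame of plate_top below 0.0208 m).
It fails at once if the vase, mug, book or clock is pushed by more than 20 mm or tipped (distance of any of vase, mug, book, clock from where it was at the start of the episode above 0.02 m or angle between any of vase, mug, book, clock's own z axis and vertical above 0.3 rad).
It also fails if it takes over 72 s, if anything falls off the work surface, if the arm or the gripper's body presses on something with over 40 N, if the wrist force passes 120 N, or if a joint passes its speed limit or range.

## Working session

There is one attempt and no reset: what is moved stays moved. The work goes in short steps, Python scripts to look and compute and a tool call to move; the robot and the scene stay as the last step left them, time stands still between calls to the robot, and variables do not carry over. Pictures are saved under pics/ and viewed, on a budget of 10 in all, crops included, one or two more only if the job needs it, and the job is handed in when it is done.

Besides the shell and the picture viewer there is one more tool, called after "Call:" by a JSON object that holds its "fn" and its "kwargs", one argument or row to a line. arm_command: Moves the arm, as the interface text tells. Shifts and turns lie within -1 to 1; 1 stands for 0.02 m of shift or 360 degrees of turn. Its arguments: {"type":"object","properties":{"rows":{"type":"array","items":{"type":"object","properties":{"delta_pos":{"type":"array","items":{"type":"number","minimum":-1,"maximum":1}},"rot":{"type":"array","items":{"type":"number","minimum":-1,"maximum":1}},"fingers":{"type":"number"}}}},"squeeze":{"type":"number"}},"required":["rows"]}

```bash
mkdir -p pics; ls
cat > h.py <<'E'
import numpy as np, cv2
from workcell import env
def cal(n):
    c=env.get_calibration(n); return [np.array(c[k],float) for k in("mtx","distortion","R","t")]
def ray(n,uv,z):
    K,d,R,t=cal(n); p=cv2.undistortPoints(np.array([[uv]],float),K,d)[0,0]
    D=R.T@np.array([p[0],p[1],1]); C=-R.T@t; return C+D*(z-C[2])/D[2]
def dep(n,uv,z):
    K,d,R,t=cal(n); p=cv2.undistortPoints(np.array(uv,float).reshape(-1,1,2),K,d)[:,0]
    z=np.array(z).reshape(-1,1); return (np.c_[p,np.ones(len(p))]*z-t)@R
E
python3 - <<'E'
from h import *
print(env.get_state(), env.hold_point_z)
ims=[]
for n in("scene","top"):
    im,d=env.read_camera(n); ims.append(im); np.save(f"pics/{n}_d.npy",d)
    cv2.imwrite(f"pics/{n}0.png",im)
    hsv=cv2.cvtColor(im,cv2.COLOR_BGR2HSV)
    m=(((hsv[...,0]<8)|(hsv[...,0]>172))&(hsv[...,1]>140)&(hsv[...,2]>70)).astype(np.uint8)
    k,l,s,c=cv2.connectedComponentsWithStats(m)
    for i in range(1,k):
        if s[i,4]>40:
            v,u=np.where((l==i)&(d>0)); P=dep(n,np.c_[u,v],d[v,u]); print(n,s[i],c[i],np.median(P,0),P.min(0),P.max(0))
E
```

```text
pics
{'clock': 0.0, 'joint_pos': array([ 1.05240612e+00,  3.14006373e-01,  4.50068722e-02,  1.30355138e+00,
       -2.29934330e-05,  1.43120023e+00]), 'qvel': array([0.00142258, 0.00084386, 0.00081694, 0.00036629, 0.00157372,
       0.00127876]), 'tau': array([-7.91358179e-04, -4.80627036e+01,  2.98532546e+01,  1.96605118e-02,
       -2.03858294e-04, -9.83183668e-06]), 'tcp_pos': array([0.21237635, 0.53375468, 0.1910169 ]), 'orientation': array([-2.72559869e-04,  1.88266683e-01,  9.82117552e-01, -8.33942229e-04]), 'wrist_force': array([-0.51395719,  0.20782396,  0.32061859]), 'ft_torque': array([-0.01514793,  0.0301314 ,  0.05292827]), 'finger_gap': 0.08544623761702458} -0.0187
scene [300 192  11  19 149] [304.59060403 201.        ] [0.61205115 0.01344349 0.30225094] [0.54640221 0.00477329 0.19852906] [0.62156002 0.06664805 0.31906439]
top [266 158  11  16 144] [271.14583333 165.55555556] [0.59987906 0.02070688 0.31292608] [ 0.59162571  0.00939033 -0.00425465] [0.69885718 0.03831639 0.31947818]
```

```bash
python3 -c "
import cv2,numpy as np
a=cv2.imread('pics/scene0.png');b=cv2.imread('pics/top0.png')
cv2.imwrite('pics/a.png',np.hstack([cv2.resize(a,(400,300)),cv2.resize(b,(400,300))]))"
```

```text
(no output)
```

View pics/scene0.png

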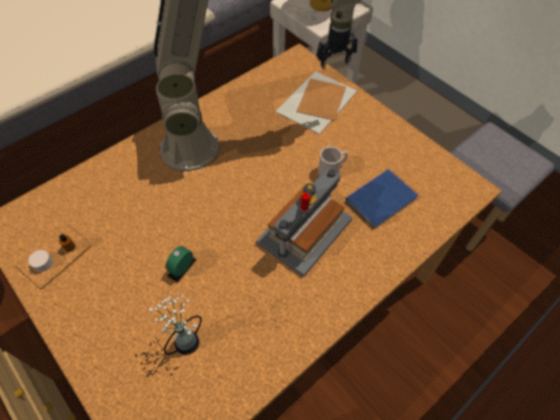

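View pics/top0.png

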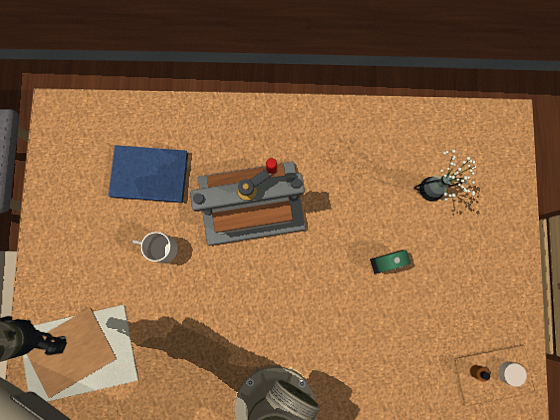

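The scene view shows the press in the middle of the table, with its red handle at about (305,201). In the top view (x up, y left), the handle is at (271,164), the spindle hub at (246,187), the mug at (158,247), the book on the left, and the clock and vase on the right.

```bash
python3 - <<'E'
from h import *
im=cv2.imread("pics/top0.png"); d=np.load("pics/top_d.npy")
hsv=cv2.cvtColor(im,cv2.COLOR_BGR2HSV)
m=((hsv[...,0]<8)|(hsv[...,0]>172))&(hsv[...,1]>140)&(hsv[...,2]>70)
v,u=np.where(m&(d>0)); P=dep("top",np.c_[u,v],d[v,u]); s=P[P[:,2]>.309]; print("handle top",len(s),s.mean(0),s.min(0),s.max(0))
h=s.mean(0)
# everything by height near the press
vv,uu=np.mgrid[140:260,180:330]; vv=vv.ravel();uu=uu.ravel()
P=dep("top",np.c_[uu,vv],d[vv,uu]); ok=(d[vv,uu]>0); P=P[ok]
def rect(lo,hi,n):
    q=P[(P[:,2]>lo)&(P[:,2]<hi)]; print(n,len(q),cv2.minAreaRect((q[:,:2]*1000).astype(np.float32)),q[:,:2].mean(0))
rect(.19,.204,"beam top"); rect(.235,.256,"arm"); rect(.256,.275,"hubtop?")
print("hub px", ray("top",(246,187),.25), "dist", np.linalg.norm(ray("top",(246,187),.25)[:2]-h[:2]))
K,dd,R,t=cal("top"); print("cam",-R.T@t)
E
python3 -c "
import cv2
a=cv2.imread('pics/top0.png')[135:255,180:330]
cv2.imwrite('pics/c.png',cv2.resize(a,None,fx=5,fy=5,interpolation=cv2.INTER_CUBIC))"
```

```text
handle top 95 [0.60433655 0.02084538 0.31444067] [0.59287057 0.00939033 0.30927551] [0.61753992 0.03225419 0.31947818]
beam top 1839 ((560.947509765625, 81.24837493896484), (52.511688232421875, 283.71368408203125), 10.531922340393066) [0.55839175 0.08170783]
arm 360 ((580.7415771484375, 58.407569885253906), (37.71829605102539, 97.9813003540039), 41.23713302612305) [0.57301946 0.06216941]
hubtop? 58 ((579.57861328125, 55.34838104248047), (31.42791175842285, 96.75682067871094), 36.055625915527344) [0.5702346  0.06258127]
hub px [0.5610723  0.08011292 0.25      ] dist 0.07337872060621155
cam [ 0.33443154 -0.00161431  1.40787782]
```

View pics/c.png

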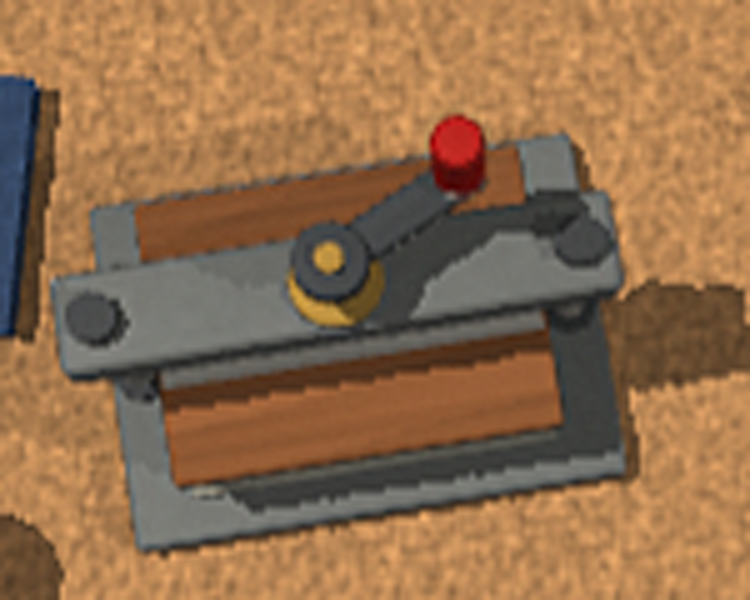

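The press sizes agree: the beam comes out at 52.5 x 284 mm and the crank radius at about 74 mm. The spindle is at (0.561, 0.081) and the handle at (0.605, 0.021). Next I raise the tool, square its heading to the world axes and move across.

Call:
{"fn": "arm_command", "kwargs": {
  "rows": [
    {"delta_pos":[0,0,-1],"rot":[0,0,-0.02],"fingers":0},
    {"delta_pos":[0,0,-1],"rot":[0,0,-0.02],"fingers":0},
    {"delta_pos":[0,0,-1],"rot":[0,0,-0.02],"fingers":0},
    {"delta_pos":[0,0,-1],"rot":[0,0,0],"fingers":0},
    {"delta_pos":[0,0,-1],"rot":[0,0,0],"fingers":0},
    {"delta_pos":[0,0,-1],"rot":[0,0,0],"fingers":0},
    {"delta_pos":[0,0,-1],"rot":[0,0,0],"fingers":0},
    {"delta_pos":[0,0,-1],"rot":[0,0,0],"fingers":0},
    {"delta_pos":[-0.75,-1,0],"rot":[0,0,0],"fingers":0},
    {"delta_pos":[-0.75,-1,0],"rot":[0,0,0],"fingers":0},
    {"delta_pos":[-0.75,-1,0],"rot":[0,0,0],"fingers":0},
    {"delta_pos":[-0.75,-1,0],"rot":[0,0,0],"fingers":0},
    {"delta_pos":[-0.75,-1,0],"rot":[0,0,0],"fingers":0},
    {"delta_pos":[-0.75,-1,0],"rot":[0,0,0],"fingers":0},
    {"delta_pos":[-0.75,-1,0],"rot":[0,0,0],"fingers":0},
    {"delta_pos":[-0.75,-1,0],"rot":[0,0,0],"fingers":0},
    {"delta_pos":[-0.75,-1,0],"rot":[0,0,0],"fingers":0},
    {"delta_pos":[-0.75,-1,0],"rot":[0,0,0],"fingers":0},
    {"delta_pos":[-0.75,-1,0],"rot":[0,0,0],"fingers":0},
    {"delta_pos":[-0.75,-1,0],"rot":[0,0,0],"fingers":0}
  ],
  "squeeze": 20
}}

```text
clock: 2.1
tcp_pos: [0.3926, 0.293, 0.3515]
orientation: [-0.0, 0.001, 1.0, -0.0]
wrist_force: [-0.7, 0.0, -0.2]
finger_gap: 0.0855
```

Call:
{"fn": "arm_command", "kwargs": {
  "rows": [
    {"delta_pos":[-0.7,-0.9,0],"fingers":0},
    {"delta_pos":[-0.7,-0.9,0],"fingers":0},
    {"delta_pos":[-0.7,-0.9,0],"fingers":0},
    {"delta_pos":[-0.7,-0.9,0],"fingers":0},
    {"delta_pos":[-0.7,-0.9,0],"fingers":0},
    {"delta_pos":[-0.7,-0.9,0],"fingers":0},
    {"delta_pos":[-0.7,-0.9,0],"fingers":0},
    {"delta_pos":[-0.7,-0.9,0],"fingers":0},
    {"delta_pos":[-0.7,-0.9,0],"fingers":0},
    {"delta_pos":[-0.7,-0.9,0],"fingers":0},
    {"delta_pos":[-0.7,-0.9,0],"fingers":0},
    {"delta_pos":[-0.7,-0.9,0],"fingers":0},
    {"delta_pos":[-0.7,-0.9,0],"fingers":0},
    {"delta_pos":[-0.7,-0.9,0],"fingers":0},
    {"delta_pos":[-0.7,-0.9,0],"fingers":0},
    {"delta_pos":[0,0,0],"fingers":0},
    {"delta_pos":[0,0,0],"fingers":0}
  ]
}}

```text
schema error: expected keys delta_pos, rot, fingers
```

Run:
```python
from h import *
s=env.get_state(); print(s["tcp_pos"])
im,d=env.read_camera("wrist"); cv2.imwrite("pics/w1.png",im)
hsv=cv2.cvtColor(im,cv2.COLOR_BGR2HSV)
m=(((hsv[...,0]<8)|(hsv[...,0]>172))&(hsv[...,1]>140)&(hsv[...,2]>60)&(d>0))
v,u=np.where(m); P=dep("wrist",np.c_[u,v],d[v,u]); P=P[(P[:,2]>.22)&(P[:,2]<.33)]
print(len(P),P.min(0),P.max(0),P.mean(0)); T=P[P[:,2]>.31]; print("top",len(T),T.mean(0),T.min(0),T.max(0))
```

```text
[0.39255081 0.29297878 0.35152354]Traceback (most recent call last):
  File "<stdin>", line 7, in <module>
    return umr_minimum(a, axis, None, out, keepdims, initial, where)
ValueError: zero-size array to reduction operation minimum which has no identity
```

View pics/w1.png

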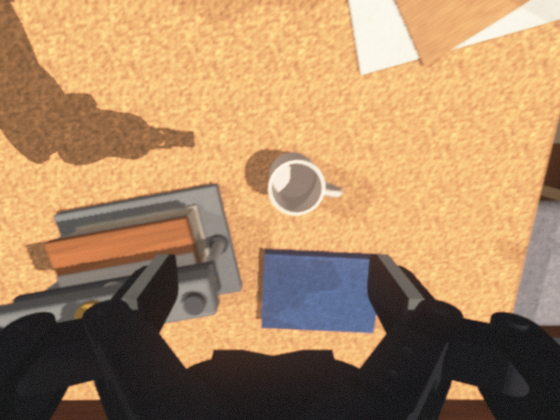

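The move was refused because every row needs "rot", so this wrist view is from the old spot: mug at (297,185), book at (320,290), press at lower left. I'll send the move again.

Call:
{"fn": "arm_command", "kwargs": {
  "rows": [
    {"delta_pos":[-0.7,-0.9,0],"rot":[0,0,0],"fingers":0},
    {"delta_pos":[-0.7,-0.9,0],"rot":[0,0,0],"fingers":0},
    {"delta_pos":[-0.7,-0.9,0],"rot":[0,0,0],"fingers":0},
    {"delta_pos":[-0.7,-0.9,0],"rot":[0,0,0],"fingers":0},
    {"delta_pos":[-0.7,-0.9,0],"rot":[0,0,0],"fingers":0},
    {"delta_pos":[-0.7,-0.9,0],"rot":[0,0,0],"fingers":0},
    {"delta_pos":[-0.7,-0.9,0],"rot":[0,0,0],"fingers":0},
    {"delta_pos":[-0.7,-0.9,0],"rot":[0,0,0],"fingers":0},
    {"delta_pos":[-0.7,-0.9,0],"rot":[0,0,0],"fingers":0},
    {"delta_pos":[-0.7,-0.9,0],"rot":[0,0,0],"fingers":0},
    {"delta_pos":[-0.7,-0.9,0],"rot":[0,0,0],"fingers":0},
    {"delta_pos":[-0.7,-0.9,0],"rot":[0,0,0],"fingers":0},
    {"delta_pos":[-0.7,-0.9,0],"rot":[0,0,0],"fingers":0},
    {"delta_pos":[-0.7,-0.9,0],"rot":[0,0,0],"fingers":0},
    {"delta_pos":[-0.7,-0.9,0],"rot":[0,0,0],"fingers":0},
    {"delta_pos":[0,0,0],"rot":[0,0,0],"fingers":0},
    {"delta_pos":[0,0,0],"rot":[0,0,0],"fingers":0}
  ]
}}

```text
clock: 3.85
tcp_pos: [0.6016, 0.0234, 0.351]
orientation: [-0.001, 0.001, 1.0, 0.0]
wrist_force: [-0.5, 0.0, -0.5]
finger_gap: 0.0852
```

Run:
```python
from h import *
s=env.get_state(); print(s["tcp_pos"])
im,d=env.read_camera("wrist"); cv2.imwrite("pics/w2.png",im)
hsv=cv2.cvtColor(im,cv2.COLOR_BGR2HSV)
m=(((hsv[...,0]<8)|(hsv[...,0]>172))&(hsv[...,1]>140)&(hsv[...,2]>60)&(d>0))
v,u=np.where(m); P=dep("wrist",np.c_[u,v],d[v,u]); print(len(P)); P=P[(P[:,2]>.22)&(P[:,2]<.33)]
if len(P):
  print(len(P),P.min(0),P.max(0),P.mean(0)); T=P[P[:,2]>.31]; print("top",len(T),T.mean(0),T.min(0),T.max(0))
```

```text
[0.60160761 0.02343962 0.35103788]
1451
1290 [0.59309746 0.0094433  0.24792506] [0.61653642 0.03346645 0.31771214] [0.60125753 0.02164468 0.30597214]
top 867 [0.60406209 0.02167008 0.31530213] [0.59319951 0.01018248 0.31005065] [0.61653642 0.0334027  0.31771214]
```

View pics/w2.png

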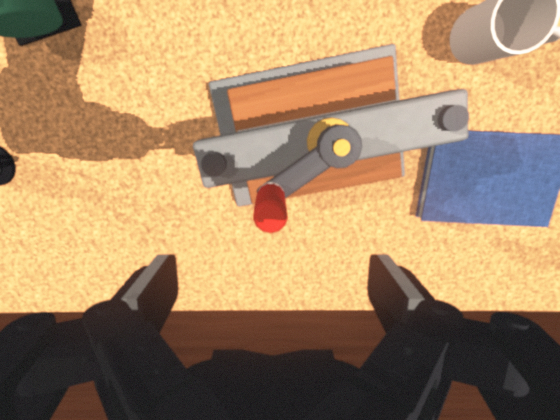

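The wrist view shows the red handle at (270,208) and the spindle at (341,147). The handle centre measures (0.605, 0.022), which agrees with the first reading. I'll descend and grip.

Call:
{"fn": "arm_command", "kwargs": {
  "rows": [
    {"delta_pos":[-0.16,-0.08,0],"rot":[0,0,0],"fingers":0},
    {"delta_pos":[0,0,0.85],"rot":[0,0,0],"fingers":0},
    {"delta_pos":[0,0,0.85],"rot":[0,0,0],"fingers":0},
    {"delta_pos":[0,0,0.85],"rot":[0,0,0],"fingers":0},
    {"delta_pos":[0,0,0.85],"rot":[0,0,0],"fingers":0},
    {"delta_pos":[0,0,0.85],"rot":[0,0,0],"fingers":0},
    {"delta_pos":[0,0,0],"rot":[0,0,0],"fingers":0.4},
    {"delta_pos":[0,0,0],"rot":[0,0,0],"fingers":0.6},
    {"delta_pos":[0,0,0],"rot":[0,0,0],"fingers":0.8},
    {"delta_pos":[0,0,0],"rot":[0,0,0],"fingers":0.9},
    {"delta_pos":[0,0,0],"rot":[0,0,0],"fingers":0.9},
    {"delta_pos":[0,0,0],"rot":[0,0,0],"fingers":0.9}
  ],
  "squeeze": 22
}}

```text
clock: 5.1
tcp_pos: [0.6055, 0.0216, 0.2682]
orientation: [0.001, 0.001, 1.0, -0.0]
wrist_force: [-1.6, -1.5, 5.8]
finger_gap: 0.0245
```

Run:
```python
from h import *
import math
s=env.get_state(); print(s["clock"],s["tcp_pos"],s["wrist_force"],s["finger_gap"])
print(env.get_calibration("wrist")["t"])
c=np.array([.561,.081]); p=s["tcp_pos"][:2]-c; print(np.hypot(*p),math.degrees(math.atan2(p[1],p[0])))
# one turn, 15deg clockwise steps from nominal angle -54
for a in range(-54,-54-360,-15):
    e=a-15; dx=75*(math.cos(math.radians(e))-math.cos(math.radians(a)));dy=75*(math.sin(math.radians(e))-math.sin(math.radians(a)))
    print(a,"[%.2f, %.2f, 0.01]"%(-dx/20,dy/20))
```

```text
5.1 [0.60553262 0.02159917 0.26820546] [-1.5563516  -1.4853722   5.77658486] 0.02451033903989254
[-0.0224038  -0.63909547  0.28323648]
0.07424023651443475 -53.14121865502253
-54 [0.86, -0.47, 0.01]
-69 [0.95, -0.23, 0.01]
-84 [0.98, 0.03, 0.01]
-99 [0.94, 0.28, 0.01]
-114 [0.83, 0.51, 0.01]
-129 [0.67, 0.71, 0.01]
-144 [0.47, 0.86, 0.01]
-159 [0.23, 0.95, 0.01]
-174 [-0.03, 0.98, 0.01]
-189 [-0.28, 0.94, 0.01]
-204 [-0.51, 0.83, 0.01]
-219 [-0.71, 0.67, 0.01]
-234 [-0.86, 0.47, 0.01]
-249 [-0.95, 0.23, 0.01]
-264 [-0.98, -0.03, 0.01]
-279 [-0.94, -0.28, 0.01]
-294 [-0.83, -0.51, 0.01]
-309 [-0.67, -0.71, 0.01]
-324 [-0.47, -0.86, 0.01]
-339 [-0.23, -0.95, 0.01]
-354 [0.03, -0.98, 0.01]
-369 [0.28, -0.94, 0.01]
-384 [0.51, -0.83, 0.01]
-399 [0.71, -0.67, 0.01]
```

The grip is good. I lead it 60° first and check the force.

Call:
{"fn": "arm_command", "kwargs": {
  "rows": [
    {"delta_pos":[0.86,-0.47,0.008],"rot":[0,0,0],"fingers":0.9},
    {"delta_pos":[0.95,-0.23,0.008],"rot":[0,0,0],"fingers":0.9},
    {"delta_pos":[0.98,0.03,0.008],"rot":[0,0,0],"fingers":0.9},
    {"delta_pos":[0.94,0.28,0.008],"rot":[0,0,0],"fingers":0.9}
  ]
}}

```text
clock: 5.5
tcp_pos: [0.5319, 0.0135, 0.2675]
orientation: [0.003, 0.001, 1.0, -0.0]
wrist_force: [4.7, 1.5, 5.2]
finger_gap: 0.0246
```

```bash
cat > f.py <<'E'
from h import *
import math
s=env.get_state(); c=np.array([.561,.081]); p=s["tcp_pos"][:2]-c; a=math.atan2(p[1],p[0])
r=np.array([math.cos(a),math.sin(a)]); tg=np.array([-r[1],r[0]])  # ccw tangent
f=s["wrist_force"]; print("t %.2f r %.4f ang %.1f z %.4f | Frad %.1f Ftan(ccw=resist) %.1f Fz %.1f"%(s["clock"],np.hypot(*p),math.degrees(a),s["tcp_pos"][2],f[:2]@r,f[:2]@tg,f[2]), s["finger_gap"], np.abs(s["qvel"]).max())
E
python3 f.py
```

```text
t 5.50 r 0.0735 ang -113.3 z 0.2675 | Frad -3.3 Ftan(ccw=resist) 3.7 Fz 5.2 0.02457186359903895 0.48515098508536575
```

Tracking is good, with a drag of 3.7 N and no lag. The bite cannot come before 180°, so I go on by 105°.

Call:
{"fn": "arm_command", "kwargs": {
  "rows": [
    {"delta_pos":[0.83,0.51,0.008],"rot":[0,0,0],"fingers":0.9},
    {"delta_pos":[0.67,0.71,0.008],"rot":[0,0,0],"fingers":0.9},
    {"delta_pos":[0.47,0.86,0.008],"rot":[0,0,0],"fingers":0.9},
    {"delta_pos":[0.23,0.95,0.008],"rot":[0,0,0],"fingers":0.9},
    {"delta_pos":[-0.03,0.98,0.008],"rot":[0,0,0],"fingers":0.9},
    {"delta_pos":[-0.28,0.94,0.008],"rot":[0,0,0],"fingers":0.9},
    {"delta_pos":[-0.51,0.83,0.008],"rot":[0,0,0],"fingers":0.9}
  ]
}}

```text
clock: 6.2
tcp_pos: [0.5031, 0.1297, 0.2664]
orientation: [0.001, 0.001, 1.0, -0.001]
wrist_force: [1.9, -6.7, 5.3]
finger_gap: 0.0244
```

```bash
python3 f.py
```

```text
t 6.20 r 0.0757 ang 140.0 z 0.2664 | Frad -5.8 Ftan(ccw=resist) 3.9 Fz 5.3 0.024372465172609454 0.35032828059022186
```

Call:
{"fn": "arm_command", "kwargs": {
  "rows": [
    {"delta_pos":[-0.71,0.67,0.008],"rot":[0,0,0],"fingers":0.9},
    {"delta_pos":[-0.86,0.47,0.008],"rot":[0,0,0],"fingers":0.9},
    {"delta_pos":[-0.95,0.23,0.008],"rot":[0,0,0],"fingers":0.9},
    {"delta_pos":[-0.98,-0.03,0.008],"rot":[0,0,0],"fingers":0.9},
    {"delta_pos":[-0.94,-0.28,0.008],"rot":[0,0,0],"fingers":0.9},
    {"delta_pos":[-0.83,-0.51,0.008],"rot":[0,0,0],"fingers":0.9}
  ]
}}

```text
clock: 6.8
tcp_pos: [0.6082, 0.1416, 0.2653]
orientation: [-0.0, 0.0, 1.0, 0.001]
wrist_force: [-5.3, -0.4, 7.8]
finger_gap: 0.0246
```

```bash
python3 f.py
```

```text
t 6.80 r 0.0768 ang 52.1 z 0.2653 | Frad -3.6 Ftan(ccw=resist) 4.0 Fz 7.8 0.024633351096094203 0.4338245672232445
```

Call:
{"fn": "arm_command", "kwargs": {
  "rows": [
    {"delta_pos":[-0.67,-0.71,0.008],"rot":[0,0,0],"fingers":0.9},
    {"delta_pos":[-0.47,-0.86,0.008],"rot":[0,0,0],"fingers":0.9},
    {"delta_pos":[-0.23,-0.95,0.008],"rot":[0,0,0],"fingers":0.9},
    {"delta_pos":[0.03,-0.98,0.008],"rot":[0,0,0],"fingers":0.9},
    {"delta_pos":[0.28,-0.94,0.008],"rot":[0,0,0],"fingers":0.9},
    {"delta_pos":[0.51,-0.83,0.008],"rot":[0,0,0],"fingers":0.9}
  ]
}}

```text
clock: 7.4
tcp_pos: [0.6208, 0.0358, 0.2644]
orientation: [0.002, 0.001, 1.0, 0.001]
wrist_force: [1.1, 4.5, 7.3]
finger_gap: 0.0245
```

```bash
python3 f.py
```

```text
t 7.40 r 0.0749 ang -37.1 z 0.2644 | Frad -1.8 Ftan(ccw=resist) 4.3 Fz 7.3 0.024467854873668655 0.39640731245519933
```

Call:
{"fn": "arm_command", "kwargs": {
  "rows": [
    {"delta_pos":[0.71,-0.67,0.008],"rot":[0,0,0],"fingers":0.9},
    {"delta_pos":[0.86,-0.47,0.008],"rot":[0,0,0],"fingers":0.9},
    {"delta_pos":[0.95,-0.23,0.008],"rot":[0,0,0],"fingers":0.9},
    {"delta_pos":[0.98,0.03,0.008],"rot":[0,0,0],"fingers":0.9},
    {"delta_pos":[0.94,0.28,0.008],"rot":[0,0,0],"fingers":0.9},
    {"delta_pos":[0.83,0.51,0.008],"rot":[0,0,0],"fingers":0.9}
  ]
}}

```text
clock: 8.0
tcp_pos: [0.5149, 0.0236, 0.2634]
orientation: [0.002, 0.002, 1.0, -0.001]
wrist_force: [5.0, 0.8, 2.2]
finger_gap: 0.0243
```

```bash
python3 f.py
```

```text
t 8.00 r 0.0736 ang -128.8 z 0.2634 | Frad -3.7 Ftan(ccw=resist) 3.4 Fz 2.2 0.024306538222601735 0.39765350790954657
```

Total so far is 435°, still free. Next 90° (from -129).

Call:
{"fn": "arm_command", "kwargs": {
  "rows": [
    {"delta_pos":[0.67,0.71,0.008],"rot":[0,0,0],"fingers":0.9},
    {"delta_pos":[0.47,0.86,0.008],"rot":[0,0,0],"fingers":0.9},
    {"delta_pos":[0.23,0.95,0.008],"rot":[0,0,0],"fingers":0.9},
    {"delta_pos":[-0.03,0.98,0.008],"rot":[0,0,0],"fingers":0.9},
    {"delta_pos":[-0.28,0.94,0.008],"rot":[0,0,0],"fingers":0.9},
    {"delta_pos":[-0.51,0.83,0.008],"rot":[0,0,0],"fingers":0.9}
  ]
}}

```text
clock: 8.6
tcp_pos: [0.503, 0.1296, 0.2624]
orientation: [0.001, 0.001, 1.0, -0.001]
wrist_force: [0.5, -7.0, 4.6]
finger_gap: 0.0244
```

```bash
python3 f.py
```

```text
t 8.60 r 0.0757 ang 140.0 z 0.2624 | Frad -4.9 Ftan(ccw=resist) 5.0 Fz 4.6 0.024362211891998612 0.3520804740274936
```

Call:
{"fn": "arm_command", "kwargs": {
  "rows": [
    {"delta_pos":[-0.71,0.67,0.008],"rot":[0,0,0],"fingers":0.9},
    {"delta_pos":[-0.86,0.47,0.008],"rot":[0,0,0],"fingers":0.9},
    {"delta_pos":[-0.95,0.23,0.008],"rot":[0,0,0],"fingers":0.9}
  ]
}}

```text
clock: 8.9
tcp_pos: [0.5531, 0.1573, 0.2618]
orientation: [-0.0, 0.001, 1.0, -0.001]
wrist_force: [-3.9, -5.9, 6.5]
finger_gap: 0.0246
```

```bash
python3 f.py
```

```text
t 8.90 r 0.0767 ang 95.9 z 0.2618 | Frad -5.5 Ftan(ccw=resist) 4.5 Fz 6.5 0.024577724892067065 0.5464985227098031
```

Still free; 45° more.

Call:
{"fn": "arm_command", "kwargs": {
  "rows": [
    {"delta_pos":[-0.98,-0.03,0.008],"rot":[0,0,0],"fingers":0.9},
    {"delta_pos":[-0.94,-0.28,0.008],"rot":[0,0,0],"fingers":0.9},
    {"delta_pos":[-0.83,-0.51,0.008],"rot":[0,0,0],"fingers":0.9}
  ]
}}

```text
clock: 9.2
tcp_pos: [0.6082, 0.1417, 0.2613]
orientation: [-0.0, 0.0, 1.0, 0.001]
wrist_force: [-5.4, -0.5, 8.1]
finger_gap: 0.0241
```

```bash
python3 f.py
```

```text
t 9.20 r 0.0769 ang 52.1 z 0.2613 | Frad -3.7 Ftan(ccw=resist) 4.0 Fz 8.1 0.024091658418701634 0.43059591442710043
```

Call:
{"fn": "arm_command", "kwargs": {
  "rows": [
    {"delta_pos":[-0.67,-0.71,0.008],"rot":[0,0,0],"fingers":0.9},
    {"delta_pos":[-0.47,-0.86,0.008],"rot":[0,0,0],"fingers":0.9},
    {"delta_pos":[-0.23,-0.95,0.008],"rot":[0,0,0],"fingers":0.9},
    {"delta_pos":[0.03,-0.98,0.008],"rot":[0,0,0],"fingers":0.9},
    {"delta_pos":[0.28,-0.94,0.008],"rot":[0,0,0],"fingers":0.9},
    {"delta_pos":[0.51,-0.83,0.008],"rot":[0,0,0],"fingers":0.9}
  ]
}}

```text
clock: 9.8
tcp_pos: [0.6214, 0.0367, 0.2606]
orientation: [0.003, 0.0, 1.0, 0.002]
wrist_force: [3.2, 7.2, 4.9]
finger_gap: 0.0249
```

```bash
python3 f.py
```

```text
t 9.80 r 0.0749 ang -36.2 z 0.2606 | Frad -1.7 Ftan(ccw=resist) 7.7 Fz 4.9 0.02486601652565497 0.39442236020850624
```

It stiffened to 7.7 N within this last 90°. I'll wind back in small steps (1 N drag past the bite, 4 N before it) to find the bite point.

Call:
{"fn": "arm_command", "kwargs": {
  "rows": [
    {"delta_pos":[-0.51,0.83,-0.008],"rot":[0,0,0],"fingers":0.9},
    {"delta_pos":[-0.28,0.94,-0.008],"rot":[0,0,0],"fingers":0.9}
  ]
}}

```text
clock: 10.0
tcp_pos: [0.6358, 0.0694, 0.2609]
orientation: [0.001, 0.002, 1.0, -0.0]
wrist_force: [-2.8, -1.2, 6.1]
finger_gap: 0.0245
```

```bash
python3 f.py
```

```text
t 10.00 r 0.0757 ang -8.8 z 0.2609 | Frad -2.6 Ftan(ccw=resist) -1.6 Fz 6.1 0.024488844589082966 0.32113437335277745
```

Call:
{"fn": "arm_command", "kwargs": {
  "rows": [
    {"delta_pos":[-0.03,0.98,-0.008],"rot":[0,0,0],"fingers":0.9}
  ]
}}

```text
clock: 10.1
tcp_pos: [0.6366, 0.0899, 0.261]
orientation: [0.001, 0.002, 1.0, -0.0]
wrist_force: [-2.9, -2.9, 5.6]
finger_gap: 0.0246
```

```bash
python3 f.py
```

```text
t 10.10 r 0.0762 ang 6.7 z 0.2610 | Frad -3.3 Ftan(ccw=resist) -2.6 Fz 5.6 0.024571016882951404 0.31834189060837464
```

Call:
{"fn": "arm_command", "kwargs": {
  "rows": [
    {"delta_pos":[0.23,0.95,-0.008],"rot":[0,0,0],"fingers":0.9}
  ]
}}

```text
clock: 10.2
tcp_pos: [0.6322, 0.1089, 0.2611]
orientation: [0.001, 0.001, 1.0, -0.001]
wrist_force: [-0.9, -4.8, 4.8]
finger_gap: 0.0246
```

```bash
python3 f.py
```

```text
t 10.20 r 0.0765 ang 21.4 z 0.2611 | Frad -2.6 Ftan(ccw=resist) -4.1 Fz 4.8 0.024610399239795928 0.30131581056323775
```

Call:
{"fn": "arm_command", "kwargs": {
  "rows": [
    {"delta_pos":[0.47,0.86,-0.008],"rot":[0,0,0],"fingers":0.9}
  ]
}}

```text
clock: 10.3
tcp_pos: [0.6231, 0.126, 0.2612]
orientation: [0.002, 0.001, 1.0, -0.001]
wrist_force: [-0.2, -5.0, 5.1]
finger_gap: 0.0244
```

```bash
python3 f.py
```

```text
t 10.30 r 0.0767 ang 35.9 z 0.2612 | Frad -3.1 Ftan(ccw=resist) -3.9 Fz 5.1 0.024366821453094083 0.2777758365538769
```

Call:
{"fn": "arm_command", "kwargs": {
  "rows": [
    {"delta_pos":[0.67,0.71,-0.008],"rot":[0,0,0],"fingers":0.9}
  ]
}}

```text
clock: 10.4
tcp_pos: [0.6099, 0.1403, 0.2614]
orientation: [0.002, 0.001, 1.0, -0.001]
wrist_force: [1.4, -6.4, 5.1]
finger_gap: 0.0249
```

```bash
python3 f.py
```

```text
t 10.40 r 0.0769 ang 50.5 z 0.2614 | Frad -4.1 Ftan(ccw=resist) -5.2 Fz 5.1 0.024904549858977335 0.34975140591691206
```

The bite looks to lie between about 21° and -9°. Now forward again in 15° steps to confirm.

Call:
{"fn": "arm_command", "kwargs": {
  "rows": [
    {"delta_pos":[-0.67,-0.71,0.008],"rot":[0,0,0],"fingers":0.9},
    {"delta_pos":[-0.47,-0.86,0.008],"rot":[0,0,0],"fingers":0.9}
  ]
}}

```text
clock: 10.6
tcp_pos: [0.6309, 0.1118, 0.2611]
orientation: [0.001, -0.001, 1.0, 0.002]
wrist_force: [-3.1, 3.2, 7.0]
finger_gap: 0.0244
```

```bash
python3 f.py
```

```text
t 10.60 r 0.0764 ang 23.8 z 0.2611 | Frad -1.5 Ftan(ccw=resist) 4.2 Fz 7.0 0.02444547187770464 0.3075224476585837
```

Call:
{"fn": "arm_command", "kwargs": {
  "rows": [
    {"delta_pos":[-0.13,-0.48,0.004],"rot":[0,0,0],"fingers":0.9}
  ]
}}

```text
clock: 10.7
tcp_pos: [0.6346, 0.1001, 0.2611]
orientation: [0.001, 0.001, 1.0, 0.001]
wrist_force: [-0.4, 5.6, 6.9]
finger_gap: 0.0246
```

```bash
python3 f.py
```

```text
t 10.70 r 0.0761 ang 14.6 z 0.2611 | Frad 1.0 Ftan(ccw=resist) 5.5 Fz 6.9 0.024611202361148745 0.15097564863193016
```

Call:
{"fn": "arm_command", "kwargs": {
  "rows": [
    {"delta_pos":[-0.1,-0.47,0.004],"rot":[0,0,0],"fingers":0.9}
  ]
}}

```text
clock: 10.8
tcp_pos: [0.6364, 0.0911, 0.2611]
orientation: [0.001, 0.001, 1.0, 0.002]
wrist_force: [-2.0, 6.2, 7.2]
finger_gap: 0.0242
```

```bash
python3 f.py
```

```text
t 10.80 r 0.0761 ang 7.6 z 0.2611 | Frad -1.1 Ftan(ccw=resist) 6.4 Fz 7.2 0.024183124468230302 0.14742549548482706
```

Call:
{"fn": "arm_command", "kwargs": {
  "rows": [
    {"delta_pos":[-0.01,-0.49,0.004],"rot":[0,0,0],"fingers":0.9}
  ]
}}

```text
clock: 10.9
tcp_pos: [0.6368, 0.0817, 0.261]
orientation: [0.001, 0.001, 1.0, 0.002]
wrist_force: [-0.2, 6.5, 6.3]
finger_gap: 0.0241
```

```bash
python3 f.py
```

```text
t 10.90 r 0.0758 ang 0.5 z 0.2610 | Frad -0.1 Ftan(ccw=resist) 6.5 Fz 6.3 0.024139419438640976 0.1527154408651205
```

Call:
{"fn": "arm_command", "kwargs": {
  "rows": [
    {"delta_pos":[0.04,-0.49,0.004],"rot":[0,0,0],"fingers":0.9}
  ]
}}

```text
clock: 11.0
tcp_pos: [0.6361, 0.072, 0.261]
orientation: [0.002, 0.001, 1.0, 0.002]
wrist_force: [-0.2, 7.6, 6.5]
finger_gap: 0.0243
```

```bash
python3 f.py
```

```text
t 11.00 r 0.0757 ang -6.8 z 0.2610 | Frad -1.1 Ftan(ccw=resist) 7.5 Fz 6.5 0.02428017597138348 0.15438730458202654
```

Call:
{"fn": "arm_command", "kwargs": {
  "rows": [
    {"delta_pos":[0.28,-0.94,0.008],"rot":[0,0,0],"fingers":0.9}
  ]
}}

```text
clock: 11.1
tcp_pos: [0.6314, 0.0539, 0.2608]
orientation: [0.002, -0.0, 1.0, 0.002]
wrist_force: [0.4, 6.8, 7.9]
finger_gap: 0.0245
```

```bash
python3 f.py
```

```text
t 11.10 r 0.0754 ang -21.1 z 0.2608 | Frad -2.0 Ftan(ccw=resist) 6.5 Fz 7.9 0.024482769924152967 0.3137679548002338
```

The bite starts at about 17° (±7°), and the forward and backward readings agree. I am now at -21°, so 683° remain to finish at about 17°. I wind 300° now.

Call:
{"fn": "arm_command", "kwargs": {
  "rows": [
    {"delta_pos":[0.51,-0.83,0.008],"rot":[0,0,0],"fingers":0.9},
    {"delta_pos":[0.71,-0.67,0.008],"rot":[0,0,0],"fingers":0.9},
    {"delta_pos":[0.86,-0.47,0.008],"rot":[0,0,0],"fingers":0.9},
    {"delta_pos":[0.95,-0.23,0.008],"rot":[0,0,0],"fingers":0.9},
    {"delta_pos":[0.98,0.03,0.008],"rot":[0,0,0],"fingers":0.9},
    {"delta_pos":[0.94,0.28,0.008],"rot":[0,0,0],"fingers":0.9},
    {"delta_pos":[0.83,0.51,0.008],"rot":[0,0,0],"fingers":0.9},
    {"delta_pos":[0.67,0.71,0.008],"rot":[0,0,0],"fingers":0.9},
    {"delta_pos":[0.47,0.86,0.008],"rot":[0,0,0],"fingers":0.9},
    {"delta_pos":[0.23,0.95,0.008],"rot":[0,0,0],"fingers":0.9},
    {"delta_pos":[-0.03,0.98,0.008],"rot":[0,0,0],"fingers":0.9},
    {"delta_pos":[-0.28,0.94,0.008],"rot":[0,0,0],"fingers":0.9},
    {"delta_pos":[-0.51,0.83,0.008],"rot":[0,0,0],"fingers":0.9},
    {"delta_pos":[-0.71,0.67,0.008],"rot":[0,0,0],"fingers":0.9},
    {"delta_pos":[-0.86,0.47,0.008],"rot":[0,0,0],"fingers":0.9},
    {"delta_pos":[-0.95,0.23,0.008],"rot":[0,0,0],"fingers":0.9},
    {"delta_pos":[-0.98,-0.03,0.008],"rot":[0,0,0],"fingers":0.9},
    {"delta_pos":[-0.94,-0.28,0.008],"rot":[0,0,0],"fingers":0.9},
    {"delta_pos":[-0.83,-0.51,0.008],"rot":[0,0,0],"fingers":0.9},
    {"delta_pos":[-0.67,-0.71,0.008],"rot":[0,0,0],"fingers":0.9}
  ]
}}

```text
clock: 13.1
tcp_pos: [0.6216, 0.1279, 0.2574]
orientation: [-0.0, 0.0, 1.0, 0.002]
wrist_force: [-6.6, 4.8, 9.2]
finger_gap: 0.0243
```

```bash
python3 f.py
```

```text
t 13.10 r 0.0766 ang 37.7 z 0.2574 | Frad -2.2 Ftan(ccw=resist) 7.8 Fz 9.2 0.024263110342912654 0.32087779023891405
```

Call:
{"fn": "arm_command", "kwargs": {
  "rows": [
    {"delta_pos":[-0.47,-0.86,0.008],"rot":[0,0,0],"fingers":0.9},
    {"delta_pos":[-0.23,-0.95,0.008],"rot":[0,0,0],"fingers":0.9},
    {"delta_pos":[0.03,-0.98,0.008],"rot":[0,0,0],"fingers":0.9},
    {"delta_pos":[0.28,-0.94,0.008],"rot":[0,0,0],"fingers":0.9},
    {"delta_pos":[0.51,-0.83,0.008],"rot":[0,0,0],"fingers":0.9},
    {"delta_pos":[0.71,-0.67,0.008],"rot":[0,0,0],"fingers":0.9},
    {"delta_pos":[0.86,-0.47,0.008],"rot":[0,0,0],"fingers":0.9},
    {"delta_pos":[0.95,-0.23,0.008],"rot":[0,0,0],"fingers":0.9},
    {"delta_pos":[0.98,0.03,0.008],"rot":[0,0,0],"fingers":0.9},
    {"delta_pos":[0.94,0.28,0.008],"rot":[0,0,0],"fingers":0.9},
    {"delta_pos":[0.83,0.51,0.008],"rot":[0,0,0],"fingers":0.9},
    {"delta_pos":[0.67,0.71,0.008],"rot":[0,0,0],"fingers":0.9},
    {"delta_pos":[0.47,0.86,0.008],"rot":[0,0,0],"fingers":0.9},
    {"delta_pos":[0.23,0.95,0.008],"rot":[0,0,0],"fingers":0.9},
    {"delta_pos":[-0.03,0.98,0.008],"rot":[0,0,0],"fingers":0.9},
    {"delta_pos":[-0.28,0.94,0.008],"rot":[0,0,0],"fingers":0.9},
    {"delta_pos":[-0.51,0.83,0.008],"rot":[0,0,0],"fingers":0.9},
    {"delta_pos":[-0.71,0.67,0.008],"rot":[0,0,0],"fingers":0.9},
    {"delta_pos":[-0.86,0.47,0.008],"rot":[0,0,0],"fingers":0.9},
    {"delta_pos":[-0.95,0.23,0.008],"rot":[0,0,0],"fingers":0.9}
  ]
}}

```text
clock: 15.1
tcp_pos: [0.5519, 0.157, 0.2541]
orientation: [-0.001, 0.001, 1.0, -0.0]
wrist_force: [-5.6, -2.7, 9.8]
finger_gap: 0.0245
```

```bash
python3 f.py
```

```text
t 15.10 r 0.0765 ang 96.8 z 0.2541 | Frad -2.0 Ftan(ccw=resist) 5.9 Fz 9.8 0.02450760364816061 0.5449006655576528
```

80° left: five full rows and a third, then two rows to settle.

Call:
{"fn": "arm_command", "kwargs": {
  "rows": [
    {"delta_pos":[-0.98,-0.03,0.008],"rot":[0,0,0],"fingers":0.9},
    {"delta_pos":[-0.94,-0.28,0.008],"rot":[0,0,0],"fingers":0.9},
    {"delta_pos":[-0.83,-0.51,0.008],"rot":[0,0,0],"fingers":0.9},
    {"delta_pos":[-0.67,-0.71,0.008],"rot":[0,0,0],"fingers":0.9},
    {"delta_pos":[-0.47,-0.86,0.008],"rot":[0,0,0],"fingers":0.9},
    {"delta_pos":[-0.07,-0.32,0.002],"rot":[0,0,0],"fingers":0.9},
    {"delta_pos":[0,0,0],"rot":[0,0,0],"fingers":0.9},
    {"delta_pos":[0,0,0],"rot":[0,0,0],"fingers":0.9}
  ]
}}

```text
clock: 15.9
tcp_pos: [0.6339, 0.1028, 0.2533]
orientation: [0.001, 0.001, 1.0, 0.001]
wrist_force: [1.7, 2.9, 4.9]
finger_gap: 0.0242
```

```bash
python3 f.py
```

```text
t 15.90 r 0.0761 ang 16.7 z 0.2533 | Frad 2.5 Ftan(ccw=resist) 2.3 Fz 4.9 0.024245401230032614 0.007573451703794147
```

At 16.7°. I release and lift straight up.

Call:
{"fn": "arm_command", "kwargs": {
  "rows": [
    {"delta_pos":[0,0,0],"rot":[0,0,0],"fingers":0.5},
    {"delta_pos":[0,0,0],"rot":[0,0,0],"fingers":0.2},
    {"delta_pos":[0,0,0],"rot":[0,0,0],"fingers":0},
    {"delta_pos":[0,0,0],"rot":[0,0,0],"fingers":0},
    {"delta_pos":[0,0,0],"rot":[0,0,0],"fingers":0},
    {"delta_pos":[0,0,-0.6],"rot":[0,0,0],"fingers":0},
    {"delta_pos":[0,0,-1],"rot":[0,0,0],"fingers":0},
    {"delta_pos":[0,0,-1],"rot":[0,0,0],"fingers":0},
    {"delta_pos":[0,0,-1],"rot":[0,0,0],"fingers":0},
    {"delta_pos":[0,0,-1],"rot":[0,0,0],"fingers":0},
    {"delta_pos":[0,0,-1],"rot":[0,0,0],"fingers":0},
    {"delta_pos":[0,0,0],"rot":[0,0,0],"fingers":0},
    {"delta_pos":[0,0,0],"rot":[0,0,0],"fingers":0}
  ]
}}

```text
clock: 17.2
tcp_pos: [0.6329, 0.1029, 0.3639]
orientation: [0.0, 0.001, 1.0, 0.0]
wrist_force: [0.5, -0.0, 0.2]
finger_gap: 0.0854
```

Run:
```python
from h import *
import math
s=env.get_state(); print(s["tcp_pos"],s["wrist_force"])
im,d=env.read_camera("wrist"); cv2.imwrite("pics/w3.png",im)
hsv=cv2.cvtColor(im,cv2.COLOR_BGR2HSV)
m=(((hsv[...,0]<8)|(hsv[...,0]>172))&(hsv[...,1]>140)&(hsv[...,2]>60)&(d>0))
v,u=np.where(m); P=dep("wrist",np.c_[u,v],d[v,u]); P=P[(P[:,2]>.22)&(P[:,2]<.33)]
T=P[P[:,2]>P[:,2].max()-.006]; c=(T.min(0)+T.max(0))/2; print("top",c,T[:,2].mean(),math.degrees(math.atan2(c[1]-.081,c[0]-.561)))
t,td=env.read_camera("top"); cv2.imwrite("pics/top1.png",t)
# bystanders: start vs now by colour (blue book, green clock)
a=cv2.imread("pics/top0.png")
for n,lo,hi in(("blue",(100,90,30),(125,255,255)),("green",(65,90,20),(95,255,255))):
    for q in(a,t):
        k=cv2.inRange(cv2.cvtColor(q,cv2.COLOR_BGR2HSV),lo,hi); M=cv2.moments(k,True); print(n,M["m00"],M["m10"]/M["m00"],M["m01"]/M["m00"])
D=cv2.absdiff(a,t).max(2)
for n,(x,y) in dict(mug=(158,247),vase=(440,188)).items(): print(n,"diff",D[y-30:y+30,x-30:x+30].mean())
```

```text
[0.63292942 0.10293865 0.36392756] [ 0.51376646 -0.04573822  0.1507729 ]
top [0.6327692  0.10257622 0.298628  ] 0.29936782318260047 16.73253598388174
blue 3800.0 148.47552631578947 173.6965789473684
blue 2457.0 135.4896214896215 172.67114367114368
green 438.0 391.6986301369863 260.32648401826486
green 435.0 391.7793103448276 260.28275862068966
mug diff 29.581666666666667
vase diff 3.7594444444444446
```

View pics/top1.png

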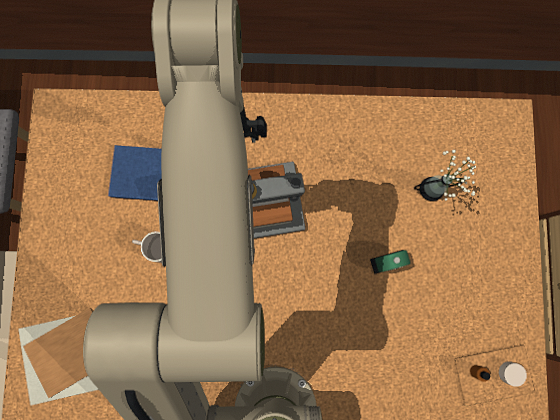

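The top view shows the arm over the press. Book (135,173), clock (391,260), mug (152,247) and vase (435,188) are where they were. The handle stayed at 16.7° and sank about 16 mm, where 3.8 turns should give 15.2 mm. I'm handing in.

```bash
python3 -c "
from workcell import env
print(env.hand_in())"
```

```text
the job is handed in; nothing more can be done
None
```

I wound the crank to the bite, gave it two full turns more, let go and handed the job in at about 17 s of the 72 s. `hand_in` gives no verdict.

- **Bite:** turning force rose from about 4 N to 7.5 N roughly 1.8 turns from the start. Winding back a quarter turn and forward again put the bite at a crank angle of about 17° (±7°), and both directions agreed.
- **Final position:** after two more turns the handle stood at 16.7°, and the wrist camera read the same 16.7° after release. The handle top sank about 16 mm, against 15.2 mm expected for 3.8 turns. I did not measure the gap between beam and plate directly.
- **Forces:** the squeeze was set to 22 N, and the wrist force stayed near or below 13 N in every reading I took.
- **Other objects:** the clock and vase look unmoved in the last top view. The arm partly hid the book and mug there, so their numeric comparison was no use; I judged them unmoved from the parts still visible.
- **Slips:** one move was refused because its rows lacked "rot". I sent it again and nothing was disturbed.

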